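# Make up two specimen collection kits

## Robot

A 7-joint arm with a two-finger parallel gripper is mounted at the origin on the work surface. World frame = base frame: x ahead of the robot, y to its left, z up, the work surface at z = 0. Lengths are in mm, angles in rad, forces in N, time in s.
With the tool pointing down it reaches from about 400 to 900 mm from the base axis. Payload 5.5 kg.
Tool frame: the origin (TCP) lies on the centre line of the jaws, within the pads' length; the fingertips stand 19 mm ahead of it and the grasp point (between the pads) is the TCP; z points along the fingers, y is the line along which they close (so a half turn about z gives the same grasp; the last joint's range is limited). The gripper opens to 92 mm and grips with 3 to 60 N. Pads are 19 mm wide; open, the fingers measure 130 mm over their backs; the gripper's body (75 mm by 190 mm) begins 47 mm behind the grasp point.
Start: joints at [-0.982, 0.501, -0.427, 1.55, 0.221, 1.138, -0.21], TCP at [208.006, 615.819, 245.729] pointing down, gripper open.
Joint ranges: [-2.88, 2.88], [-0.31, 2.03], [-1.54, 1.56], [0.2, 2.42], [-1.41, 4.55], [0.19, 2.02], [-2.57, 2.57]. Speed limits (rad/s): [2.57, 2.57, 3.14, 3.14, 3.14, 3.14, 3.14].

## Interface

Orientations are given as a rotation vector (axis times angle).
In Python, from plant import ctrl gives the robot as it stands.
- The arm moves only by the shell command python3 -m handwheel 'ROWS'. ROWS is JSON, a list of rows, each an object with "delta_pos": the shift along the tool's x, y, z in cm, a list of three; "rot": the turn, a rotation vector about the tool's x, y, z in degrees, a list of three; "jaw": the closure, from -1 (fully open) to 1 (shut), so that 0 is half open. In form: [{"delta_pos": [dx, dy, dz], "rot": [wx, wy, wz], "jaw": jaw}, ...]. A call has exactly 5 rows; each row shifts and turns the commanded pose from where the row before left it, along the tool's axes as they then stand; what a row does not reach is not made up. A row lasts 1/8 s, in which the tool goes at most 62.5 mm and 10.7 degrees, less where a joint would pass 70% of its speed; a pose out of reach is approached as far as the arm can. A call is refused whole if a number of a shift passes 6.25 or a number of a turn 10.7, either way. A call with a gripper value outside its range is refused whole. The fingers move at their own pace and stop on an object; the grip force is fixed at half the most. Time passes only in rows, so rows that do not move let the fingers close, or fill a call up. It gives the time, the measured TCP pose, the force, the opening and the grip force at its end, in the units of the state.
- ctrl.get_obs(): the state, without advancing time (a new reading comes with each control period).
- ctrl.camera(name): name is "scene" or "side" or "wrist"; returns a dict with "image" (400x640x3 uint8, blue, green, red), "camera_matrix" (3x3 intrinsics, pixels), "xyz" and "rotation" of the camera in the world; the wrist camera has in their place "tool_from_camera" (4x4, takes a point from camera to tool coordinates, whose origin is the TCP and whose axes are the flange's). Camera axes: x right, y down, z forward; pixel columns grow to the right and rows downward; lengths in mm; the calibration is good to about 2 mm. A picture is of the moment at which its call begins: read the wrist's pose just before it. There is no depth.
- ctrl.close_job(): hands the job in; it is judged then, once.
The state is a dict: "clock": time; "joint_positions": joint angles; "dq": joint speeds; "tau": joint torques, N m; "position": TCP position; "tcp_rot": TCP orientation; "contact_force": force on the tool from outside, world axes, zero at the start; "wrist_torque": the same for the moment, N m; "opening": finger opening in mm; "grasp_force": force on a finger pad.
Only numpy, scipy, OpenCV 4.12 (cv2) and the standard library are available. Lean on these libraries where they do the work, as an engineer would, in place of code of your own. Each camera call takes 0.05 s, during which the arm holds its last target. There are 200 camera calls.

## Task

Make up the two collection kits: the blue three-compartment tray gets the red-lidded jar, the amber bottle and the orange-capped slide box, and the green two-compartment tray gets the yellow-lidded jar and the green bottle. Stand each thing upright on the floor of a compartment of its own (any compartment of its tray), set down gently, never dropped or knocked over. Leave the blue-lidded jar and the white bottle standing where they are.

Things in the scene. Friction and masses are not known exactly. Their poses are not given: they have to be found in the camera images.
- tray_blue: Blue (floor paler) plastic kit tray, fixed to the desk, 202 mm long along its own y axis and 70 mm wide along its x axis; three open square compartments of 62 x 62 mm in a row along y, centred at x = 0 and y = -66, 0 and +66 mm. The floor is 3 mm thick, all walls are 4 mm thick and rise to 10 mm above the desk. Its origin is the centre of its underside, on the desk; z is up. A thin tab sticks out 12 mm at each end.
- tray_green: Green (floor paler) plastic kit tray, fixed to the desk, 136 mm long along its own y axis and 70 mm wide along its x axis; two open square compartments of 62 x 62 mm in a row along y, centred at x = 0 and y = -33 and +33 mm. The floor is 3 mm thick, all walls are 4 mm thick and rise to 10 mm above the desk. Its origin is the centre of its underside, on the desk; z is up. A thin tab sticks out 12 mm at each end.
- jar_red_mid (a point): Screw-top specimen jar, white, with a red lid: upright cylinder 44 mm in diameter (lid, the top 14 mm, 45 mm), 58 mm tall, about 90 g. Loose. The point is its centre, 29 mm above its underside; its z axis points up.
- bottle_amber_mid (a point): Small closed reagent bottle, amber-brown with a black cap: upright cylinder 38 mm in diameter up to 46 mm, then a sloping shoulder and a cap 24 mm in diameter, 66 mm tall in all, about 110 g. Loose. The point is its centre line, 33 mm above its underside; its z axis points up.
- slidebox_mid (a point): Box for microscope slides, grey with an orange cap (the top 18 mm): upright block, 32 mm along its x axis, 46 mm along its y axis, 62 mm tall, about 80 g. Loose. The point is its centre, 31 mm above its underside; its z axis points up.
- jar_yellow_mid (a point): Screw-top specimen jar, white, with a yellow lid: upright cylinder 44 mm in diameter (lid, the top 14 mm, 45 mm), 58 mm tall, about 90 g. Loose. The point is its centre, 29 mm above its underside; its z axis points up.
- bottle_green_mid (a point): Small closed reagent bottle, green glass with a green cap: upright cylinder 38 mm in diameter up to 46 mm, then a sloping shoulder and a cap 24 mm in diameter, 66 mm tall in all, about 110 g. Loose. The point is its centre line, 33 mm above its underside; its z axis points up.
- jar_blue_mid (a point): Screw-top specimen jar, white, with a blue lid: upright cylinder 44 mm in diameter (lid, the top 14 mm, 45 mm), 58 mm tall, about 90 g. Loose. The point is its centre, 29 mm above its underside; its z axis points up. A spare: it stays where it is.
- bottle_white_mid (a point): Small closed reagent bottle, white with a blue cap: upright cylinder 38 mm in diameter up to 46 mm, then a sloping shoulder and a cap 24 mm in diameter, 66 mm tall in all, about 110 g. Loose. The point is its centre line, 33 mm above its underside; its z axis points up. A spare: it stays where it is.

How it is judged (in metres and radians):
At the end, for the whole second after the job is handed in: Each thing of a kit is in its tray, within 5 mm of resting on the tray floor (so one to a compartment), within 0.1 rad of upright and still; the blue-lidded jar and the white bottle stand upright within 30 mm of where they started (x of jar_red_mid in the frame of tray_blue between -0.034 and 0.034 m and y of jar_red_mid in the frame of tray_blue between -0.1 and 0.1 m and z of jar_red_mid in the frame of tray_blue below 0.037 m and angle between each of jar_red_mid, bottle_amber_mid, slidebox_mid, jar_yellow_mid, bottle_green_mid, jar_blue_mid, bottle_white_mid's own z axis and vertical below 0.1 rad and linear speed of each of jar_red, bottle_amber, slidebox, jar_yellow, bottle_green below 0.02 m/s and x of bottle_amber_mid in the frame of tray_blue between -0.034 and 0.034 m and y of bottle_amber_mid in the frame of tray_blue between -0.1 and 0.1 m and z of bottle_amber_mid in the frame of tray_blue below 0.041 m and x of slidebox_mid in the frame of tray_blue between -0.034 and 0.034 m and y of slidebox_mid in the frame of tray_blue between -0.1 and 0.1 m and z of slidebox_mid in the frame of tray_blue below 0.039 m and x of jar_yellow_mid in the frame of tray_green between -0.034 and 0.034 m and y of jar_yellow_mid in the frame of tray_green between -0.067 and 0.067 m and z of jar_yellow_mid in the frame of tray_green below 0.037 m and x of bottle_green_mid in the frame of tray_green between -0.034 and 0.034 m and y of bottle_green_mid in the frame of tray_green between -0.067 and 0.067 m and z of bottle_green_mid in the frame of tray_green below 0.041 m and distance of each of jar_blue_mid, bottle_white_mid from where it was at the start of the episode below 0.03 m); the robot touches nothing.
It fails at once if the blue-lidded jar is knocked over, or is moved more than 30 mm (distance of jar_blue_mid from where it was at the start of the episode above 0.03 m or angle between jar_blue_mid's own z axis and vertical above 0.5 rad).
It fails at once if the white bottle is knocked over, or is moved more than 30 mm (distance of bottle_white_mid from where it was at the start of the episode above 0.03 m or angle between bottle_white_mid's own z axis and vertical above 0.5 rad).
It fails at once if a thing for a kit is dropped or flung (moves faster than 0.7 m/s with its centre less than 75 mm above the desk) or is knocked over (((linear speed of jar_red above 0.7 m/s and height (world z) of jar_red_mid below 0.075 m) or angle between jar_red_mid's own z axis and vertical above 0.9 rad) or ((linear speed of bottle_amber above 0.7 m/s and height (world z) of bottle_amber_mid below 0.075 m) or angle between bottle_amber_mid's own z axis and vertical above 0.9 rad) or ((linear speed of slidebox above 0.7 m/s and height (world z) of slidebox_mid below 0.075 m) or angle between slidebox_mid's own z axis and vertical above 0.9 rad) or ((linear speed of jar_yellow above 0.7 m/s and height (world z) of jar_yellow_mid below 0.075 m) or angle between jar_yellow_mid's own z axis and vertical above 0.9 rad) or ((linear speed of bottle_green above 0.7 m/s and height (world z) of bottle_green_mid below 0.075 m) or angle between bottle_green_mid's own z axis and vertical above 0.9 rad)).
It also fails if it takes over 144 s, if anything falls off the work surface, if the arm or the gripper's body presses on something with over 40 N, if the wrist force passes 120 N, or if a joint passes its speed limit or range.

## Working session

There is one attempt and no reset: what is moved stays moved. The work goes in short steps, Python scripts to look and compute and a shell command to move; the robot and the scene stay as the last step left them, time stands still between calls to the robot, and variables do not carry over. Pictures are saved under pics/ and viewed, at most 14 in all, crops included, and the job is handed in when it is done.

```bash
ls; mkdir -p pics
python3 - <<'E'
from plant import ctrl
import cv2,numpy as np
o=ctrl.get_obs();print({k:np.round(v,3).tolist() for k,v in o.items()})
for n in("scene","side","wrist"):
    c=ctrl.camera(n);cv2.imwrite(f"pics/{n}0.png",c["image"])
    print(n,{k:np.round(v,3).tolist() for k,v in c.items() if k!="image"})
E
```

```text
pics
{'clock': 0.0, 'joint_positions': [-0.982, 0.502, -0.427, 1.551, 0.221, 1.138, -0.21], 'dq': [0.001, 0.001, -0.002, -0.001, -0.0, -0.002, 0.003], 'tau': [0.0, -56.661, -5.816, -27.911, -0.068, 0.031, 0.0], 'position': [207.915, 615.162, 244.7], 'tcp_rot': [-0.509, -3.1, 0.003], 'contact_force': [-0.267, 0.232, 1.157], 'wrist_torque': [-0.021, 0.019, -0.037], 'grasp_force': 0.0, 'opening': 91.903}
scene {'camera_matrix': [[502.466, 0.0, 319.539], [0.0, 502.466, 199.307], [0.0, 0.0, 1.0]], 'xyz': [1437.113, -158.738, 1064.666], 'rotation': [-1.933, -1.625, 0.61]}
side {'camera_matrix': [[465.578, 0.0, 319.671], [0.0, 465.578, 196.278], [0.0, 0.0, 1.0]], 'xyz': [147.875, -792.474, 906.056], 'rotation': [-2.277, 0.519, -0.237]}
wrist {'camera_matrix': [[333.141, 0.0, 326.711], [0.0, 333.141, 200.039], [0.0, 0.0, 1.0]], 'tool_from_camera': [[-0.001, -0.959, -0.284, 76.188], [1.0, -0.001, 0.001, -0.49], [-0.001, -0.284, 0.959, -138.705], [0.0, 0.0, 0.0, 1.0]]}
```

View pics/scene0.png

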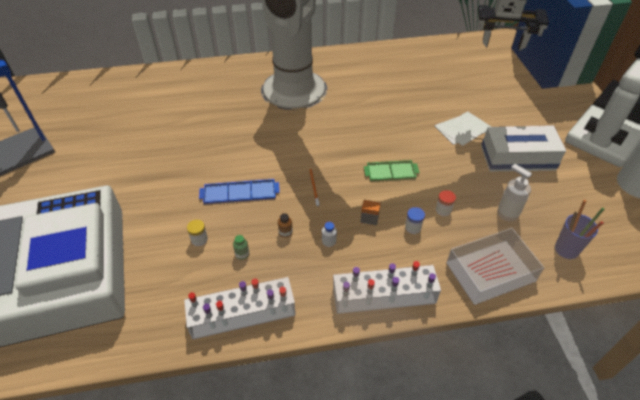

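View pics/side0.png

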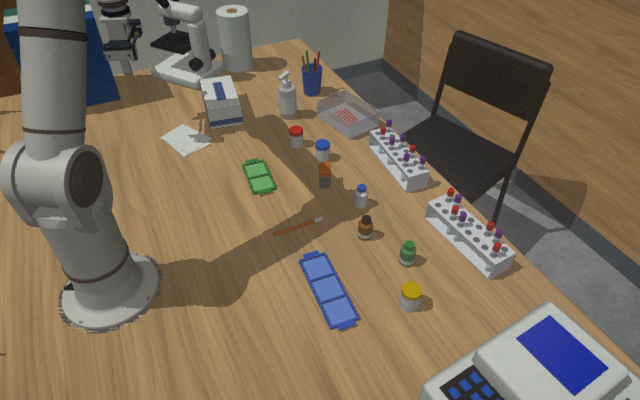

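The scene view shows the yellow jar (196,230), green bottle (241,245), amber (285,224), white bottle (329,233), slide box (370,211), blue jar (415,220), red jar (446,202), blue tray (240,191) and green tray (391,170). The side view shows the same row.

```bash
cat > h.py <<'E'
from plant import ctrl
import cv2,numpy as np
from scipy.spatial.transform import Rotation as R
HS={'red':(172,6,120),'yellow':(20,34,140),'green':(45,85,70),'blue':(105,128,90),'orange':(5,18,150)}
def pose(n,o=None):
    c=ctrl.camera(n)
    if n=='wrist':
        T=np.array(c['tool_from_camera']);Rt=R.from_rotvec(o['tcp_rot']).as_matrix()
        return c,Rt@T[:3,:3],Rt@T[:3,3]+o['position']
    return c,R.from_rotvec(c['rotation']).as_matrix(),np.array(c['xyz'])
def ray(c,Rm,t,uv,z):
    uv=np.atleast_2d(uv).astype(float);K=c['camera_matrix']
    d=np.c_[(uv-[K[0][2],K[1][2]])/K[0][0],np.ones(len(uv))]@Rm.T
    return t+d*((z-t[2])/d[:,2])[:,None]
def mask(img,h0,h1,s,vmin=40):
    H=cv2.cvtColor(img,cv2.COLOR_BGR2HSV);h=H[...,0]
    m=((h>=h0)&(h<=h1)) if h0<=h1 else ((h>=h0)|(h<=h1))
    return (m&(H[...,1]>=s)&(H[...,2]>=vmin)).astype(np.uint8)*255
def blob(m,x,y,r):
    w=np.zeros_like(m);cv2.circle(w,(int(x),int(y)),r,255,-1);m=m&w
    n,l,st,ce=cv2.connectedComponentsWithStats(m)
    i=1+np.argmax(st[1:,4]);return (l==i).astype(np.uint8),ce[i],st[i]
E
python3 - <<'E'
from h import *
P={'scene':dict(yellow=(196,228,'yellow'),green=(241,242,'green'),white=(329,228,'blue'),slide=(370,207,'orange'),bluejar=(415,215,'blue'),red=(446,198,'red')),
'side':dict(yellow=(411,290,'yellow'),green=(408,247,'green'),white=(362,189,'blue'),slide=(325,168,'orange'),bluejar=(322,146,'blue'),red=(296,131,'red'))}
Z=dict(yellow=52,green=45,white=58,slide=54,bluejar=52,red=52)
for v in P:
    c,Rm,t=pose(v);img=c['image']
    for k,(x,y,col) in P[v].items():
        try:
            b,ce,st=blob(mask(img,*HS[col]),x,y,14);print(v,k,ce.round(1),st,ray(c,Rm,t,ce,Z[k])[0].round())
        except Exception as e:print(v,k,e,cv2.cvtColor(img,cv2.COLOR_BGR2HSV)[y,x])
    a=(285,218) if v=='scene' else (366,221);print(v,'amber cap',ray(c,Rm,t,a,60).round())
    for k,(x,y,col,r) in dict(tb=((240,191) if v=='scene' else (328,290))+('blue',50),tg=((391,170) if v=='scene' else (259,176))+('green',35)).items():
        b,ce,st=blob(cv2.morphologyEx(mask(img,*HS[col]),cv2.MORPH_CLOSE,np.ones((5,5))),x,y,r)
        w=ray(c,Rm,t,np.argwhere(b)[:,::-1],6)[:,:2].astype(np.float32)
        print(v,k,st,cv2.minAreaRect(w))
E
```

```text
scene yellow [195.3 226.6] [187 219  18  16 221] [ 603. -336.   52.]
scene green [239.5 242.4] [234 235  13  15 135] [ 667. -229.   45.]
scene white [329. 226.] [325 222   9   9  66] [664.  -1.  58.]
scene slide [370.6 206.9] [362 201  18  13 199] [617. 120.  54.]
scene bluejar [415.5 214.1] [408 208  16  13 175] [659. 230.  52.]
scene red [446.9 196.5] [439 191  17  13 164] [615. 331.  52.]
scene amber cap [[ 620. -108.   60.]]
scene tb [ 200  180   79   23 1351] ((455.2646484375, -220.46697998046875), (221.95916748046875, 70.22677612304688), 85.98953247070312)
scene tg [364 161  55  19 822] ((450.08856201171875, 226.24502563476562), (157.8971710205078, 67.9543228149414), 84.44547271728516)
side yellow [411.2 290.2] [401 281  21  19 318] [ 604. -335.   52.]
side green [408. 250.] [401 240  15  21 223] [ 666. -230.   45.]
side white [361.6 187.5] [358 184   8   8  55] [669.   2.  58.]
side slide [324.8 168.9] [319 162  12  15 152] [616. 120.  54.]
side bluejar [322.1 144.2] [315 139  15  11 127] [661. 231.  52.]
side red [295.7 130.6] [289 126  14  10 121] [618. 331.  52.]
side amber cap [[ 615. -115.   60.]]
side tb [ 299  251   60   79 2346] ((454.618896484375, -218.323974609375), (226.5167999267578, 70.83341217041016), 86.0536117553711)
side tg [242 158  34  36 810] ((449.60687255859375, 230.71133422851562), (162.6598663330078, 70.66951751708984), 84.43118286132812)
```

Both views agree to within a few mm. First I'll turn the jaws to match the tray (closing across it).

```bash
cat >> h.py <<'E'
def go(*pts):
    o=ctrl.get_obs();Rt=R.from_rotvec(o['tcp_rot']).as_matrix();p=o['position'];print('t',round(o['clock'],2),'p',np.round(p,1),'yaw_y',round(float(np.degrees(np.arctan2(Rt[1,1],Rt[0,1]))),1),'tilt',np.round(Rt[:2,2],3),'j7',round(o['joint_positions'][6],2),'open',round(o['opening'],1),'F',np.round(o['contact_force'],1))
    for q in pts:
        print(q,'-> cm',(Rt.T@(np.array(q)-p)/10).round(2));p=np.array(q)
E
R='{"delta_pos":[0,0,0],"rot":[0,0,7.5],"jaw":-1}'
python3 -m handwheel '[{"delta_pos":[0,0,0],"rot":[0,0,7.5],"jaw":-1},{"delta_pos":[0,0,0],"rot":[0,0,7.5],"jaw":-1},{"delta_pos":[0,0,0],"rot":[0,0,7.5],"jaw":-1},{"delta_pos":[0,0,0],"rot":[0,0,7.5],"jaw":-1},{"delta_pos":[0,0,0],"rot":[0,0,7.5],"jaw":-1}]'
python3 -m handwheel '[{"delta_pos":[0,0,0],"rot":[0,0,7.5],"jaw":-1},{"delta_pos":[0,0,0],"rot":[0,0,7.5],"jaw":-1},{"delta_pos":[0,0,0],"rot":[0,0,7.5],"jaw":-1},{"delta_pos":[0,0,0],"rot":[0,0,7.5],"jaw":-1},{"delta_pos":[0,0,0],"rot":[0,0,7.5],"jaw":-1}]'
python3 -c "
from h import *
go((616,331,160),(616,331,32))"
```

```text
clock: 0.88
position: [207.9, 615.7, 245.5]
tcp_rot: [1.485, 2.769, -0.001]
contact_force: [0.0, 0.1, -0.4]
opening: 91.7
grasp_force: 0.0
clock: 1.5
position: [207.9, 615.7, 245.5]
tcp_rot: [2.296, 2.144, -0.001]
contact_force: [-0.0, -0.2, 0.6]
opening: 92.1
grasp_force: 0.0
t 1.5 p [207.9 615.7 245.5] yaw_y -3.9 tilt [-0. -0.] j7 -1.42 open 92.1 F [-0.  -0.2  0.6]
(616, 331, 160) -> cm [-25.62  42.66   8.55]
(616, 331, 32) -> cm [ 0.   0.  12.8]
```

```bash
python3 -m handwheel '[{"delta_pos":[-2.56,4.27,0.85],"rot":[0,0,0],"jaw":-1},{"delta_pos":[-2.56,4.27,0.85],"rot":[0,0,0],"jaw":-1},{"delta_pos":[-2.56,4.27,0.85],"rot":[0,0,0],"jaw":-1},{"delta_pos":[-2.56,4.27,0.85],"rot":[0,0,0],"jaw":-1},{"delta_pos":[-2.56,4.27,0.85],"rot":[0,0,0],"jaw":-1}]' >/dev/null
python3 -m handwheel '[{"delta_pos":[-2.56,4.27,0.85],"rot":[0,0,0],"jaw":-1},{"delta_pos":[-2.56,4.27,0.85],"rot":[0,0,0],"jaw":-1},{"delta_pos":[-2.56,4.27,0.85],"rot":[0,0,0],"jaw":-1},{"delta_pos":[-2.56,4.27,0.85],"rot":[0,0,0],"jaw":-1},{"delta_pos":[-2.56,4.27,0.85],"rot":[0,0,0],"jaw":-1}]' 
python3 -c "
from h import *
go((616,331,32))
o=ctrl.get_obs();c,Rm,t=pose('wrist',o);cv2.imwrite('pics/w1.png',c['image'])
m=mask(c['image'],*HS['red'])
b,ce,st=blob(m,320,200,400);print(ce,st,ray(c,Rm,t,ce,54))"
```

```text
clock: 2.75
position: [618.8, 332.2, 160.3]
tcp_rot: [-2.291, -2.149, 0.0]
contact_force: [-0.1, 0.8, -0.1]
opening: 92.2
grasp_force: 0.0
t 2.75 p [618.8 332.2 160.3] yaw_y -3.6 tilt [-0.  0.] j7 -0.61 open 92.2 F [-0.1  0.8 -0.1]
(616, 331, 32) -> cm [-0.14 -0.27 12.83]
[324.96614682 206.50627615] [ 296  178   58   58 2629] [[617.90554233 330.97762045  54.        ]]
```

View pics/w1.png

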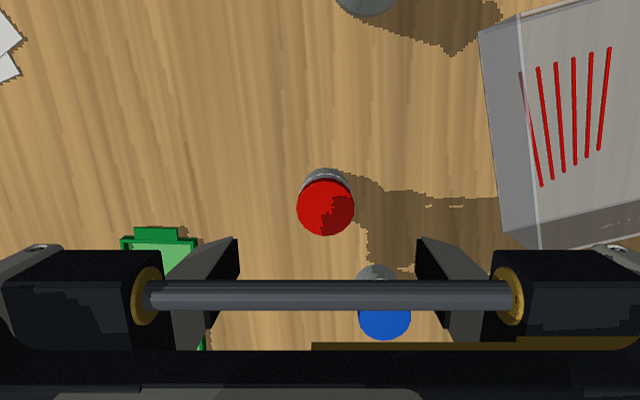

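The red lid is centred at (325,207), which puts the jar at (618,331), so the estimates agree. I'll descend, grip and lift.

```bash
python3 -m handwheel '[{"delta_pos":[-0.1,-0.1,3.5],"rot":[0,0,0],"jaw":-1},{"delta_pos":[0,0,3.5],"rot":[0,0,0],"jaw":-1},{"delta_pos":[0,0,3],"rot":[0,0,0],"jaw":-1},{"delta_pos":[0,0,2],"rot":[0,0,0],"jaw":-1},{"delta_pos":[0,0,0.8],"rot":[0,0,0],"jaw":-1}]' 
python3 -m handwheel '[{"delta_pos":[0,0,0],"rot":[0,0,0],"jaw":1},{"delta_pos":[0,0,0],"rot":[0,0,0],"jaw":1},{"delta_pos":[0,0,0],"rot":[0,0,0],"jaw":1},{"delta_pos":[0,0,0],"rot":[0,0,0],"jaw":1},{"delta_pos":[0,0,0],"rot":[0,0,0],"jaw":1}]' 
python3 -m handwheel '[{"delta_pos":[0,0,0],"rot":[0,0,0],"jaw":1},{"delta_pos":[0,0,-1],"rot":[0,0,0],"jaw":1},{"delta_pos":[0,0,-3],"rot":[0,0,0],"jaw":1},{"delta_pos":[0,0,-4],"rot":[0,0,0],"jaw":1},{"delta_pos":[0,0,-3],"rot":[0,0,0],"jaw":1}]' 
python3 -c "
from h import *
go((455,-153,150),(460,-153,36))"
```

```text
clock: 3.42
position: [615.9, 331.9, 31.3]
tcp_rot: [-2.291, -2.149, 0.003]
contact_force: [-1.2, 0.1, 0.3]
opening: 91.7
grasp_force: 0.0
clock: 4.05
position: [616.9, 332.2, 33.1]
tcp_rot: [2.291, 2.149, 0.001]
contact_force: [-0.9, 0.4, -0.4]
opening: 46.1
grasp_force: 0.1
clock: 4.68
position: [617.2, 332.4, 145.1]
tcp_rot: [2.291, 2.149, 0.003]
contact_force: [0.4, 0.7, -1.3]
opening: 44.2
grasp_force: 30.0
t 4.67 p [617.2 332.4 145.1] yaw_y -3.7 tilt [0.001 0.001] j7 -0.62 open 44.2 F [ 0.4  0.7 -1.3]
(455, -153, 150) -> cm [-49.48 -13.08  -0.56]
(460, -153, 36) -> cm [ 0.02  0.48 11.4 ]
```

```bash
python3 -m handwheel '[{"delta_pos":[-4.95,-1.26,0],"rot":[0,0,0],"jaw":1},{"delta_pos":[-4.95,-1.26,0],"rot":[0,0,0],"jaw":1},{"delta_pos":[-4.95,-1.26,0],"rot":[0,0,0],"jaw":1},{"delta_pos":[-4.95,-1.26,0],"rot":[0,0,0],"jaw":1},{"delta_pos":[-4.95,-1.26,0],"rot":[0,0,0],"jaw":1}]' >/dev/null
python3 -m handwheel '[{"delta_pos":[-4.95,-1.26,0],"rot":[0,0,0],"jaw":1},{"delta_pos":[-4.95,-1.26,0],"rot":[0,0,0],"jaw":1},{"delta_pos":[-4.95,-1.26,0],"rot":[0,0,0],"jaw":1},{"delta_pos":[-4.95,-1.26,0],"rot":[0,0,0],"jaw":1},{"delta_pos":[-4.95,-1.26,0],"rot":[0,0,0],"jaw":1}]' 
python3 -c "
from h import *
o=ctrl.get_obs();c,Rm,t=pose('wrist',o);cv2.imwrite('pics/w2.png',c['image'])
go((460,-153,36))
print(ray(c,Rm,t,[[0,0],[640,0],[640,400],[0,400]],10).round())"
```

```text
clock: 5.92
position: [459.0, -155.3, 143.5]
tcp_rot: [2.29, 2.149, 0.001]
contact_force: [0.4, -1.2, -0.9]
opening: 44.2
grasp_force: 30.0
t 5.97 p [ 455.9 -163.2  143.5] yaw_y -4.1 tilt [-0.001 -0.004] j7 0.24 open 44.0 F [-2.7 -5.5 -1. ]
(460, -153, 36) -> cm [ 1.09  0.34 10.75]
[[ 234.    6.   10.]
 [ 696.  -23.   10.]
 [ 770. -397.   10.]
 [ 109. -352.   10.]]
```

View pics/w2.png

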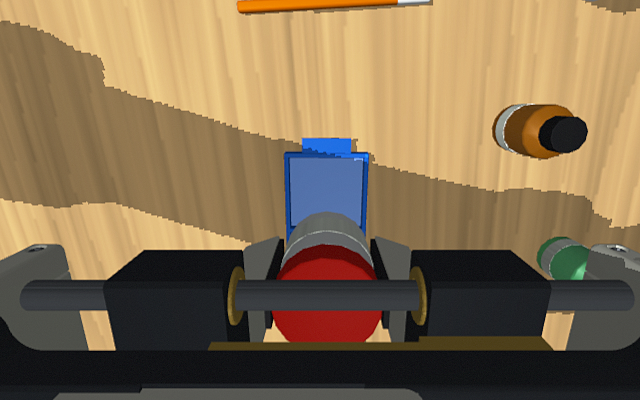

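The end of the blue tray runs from (284,153) to (368,153), aligned with the jaws. The arm was still settling, so I'll hold and measure that edge again.

```bash
python3 -m handwheel '[{"delta_pos":[0,0,0],"rot":[0,0,0],"jaw":1},{"delta_pos":[0,0,0],"rot":[0,0,0],"jaw":1},{"delta_pos":[0,0,0],"rot":[0,0,0],"jaw":1},{"delta_pos":[0,0,0],"rot":[0,0,0],"jaw":1},{"delta_pos":[0,0,0],"rot":[0,0,0],"jaw":1}]' >/dev/null
python3 -c "
from h import *
o=ctrl.get_obs();c,Rm,t=pose('wrist',o)
m=mask(c['image'],105,128,60);b,ce,st=blob(m,326,185,70)
r=[]
for y in (170,180,190):
    xs=np.where(b[y])[0];r.append(ray(c,Rm,t,[[xs[0],y],[xs[-1]+1,y]],10)[:,:2].mean(0).round(1))
w=[np.where(b[:,x])[0][0] for x in (292,296,360,364)]
print('centreline',r,'end',w,ray(c,Rm,t,[[x,y] for x,y in zip((292,296,360,364),w)],10).round(1))
go((460,-153,36))
"
```

```text
centreline [array([ 460.8, -131.2]), array([ 460.3, -139.7]), array([ 459.7, -148.3])] end [np.int64(154), np.int64(154), np.int64(155), np.int64(155)] [[ 434.  -116.2   10. ]
 [ 437.3 -116.5   10. ]
 [ 489.4 -120.6   10. ]
 [ 492.6 -120.8   10. ]]
t 6.65 p [ 459.4 -153.4  142.6] yaw_y -3.6 tilt [-0.  0.] j7 0.23 open 44.4 F [ 0.4  0.2 -1.2]
(460, -153, 36) -> cm [ 0.04  0.06 10.66]
```

```bash
python3 -m handwheel '[{"delta_pos":[0,0.1,3],"rot":[0,0,0],"jaw":1},{"delta_pos":[0,0,3],"rot":[0,0,0],"jaw":1},{"delta_pos":[0,0,2.5],"rot":[0,0,0],"jaw":1},{"delta_pos":[0,0,1.5],"rot":[0,0,0],"jaw":1},{"delta_pos":[0,0,0.5],"rot":[0,0,0],"jaw":1}]' 
python3 -m handwheel '[{"delta_pos":[0,0,0.1],"rot":[0,0,0],"jaw":1},{"delta_pos":[0,0,0.1],"rot":[0,0,0],"jaw":1},{"delta_pos":[0,0,0],"rot":[0,0,0],"jaw":1},{"delta_pos":[0,0,0],"rot":[0,0,0],"jaw":1},{"delta_pos":[0,0,0],"rot":[0,0,0],"jaw":1}]'
```

```text
clock: 7.28
position: [460.0, -153.7, 37.0]
tcp_rot: [-2.29, -2.149, 0.001]
contact_force: [-0.7, 0.5, -0.7]
opening: 44.3
grasp_force: 30.0
clock: 7.9
position: [460.5, -153.9, 35.9]
tcp_rot: [2.291, 2.149, 0.0]
contact_force: [0.3, 0.2, 0.1]
opening: 44.6
grasp_force: 30.0
```

```bash
python3 -m handwheel '[{"delta_pos":[0,0,0],"rot":[0,0,0],"jaw":-1},{"delta_pos":[0,0,0],"rot":[0,0,0],"jaw":-1},{"delta_pos":[0,0,0],"rot":[0,0,0],"jaw":-1},{"delta_pos":[0,0,0],"rot":[0,0,0],"jaw":-1},{"delta_pos":[0,0,-1],"rot":[0,0,0],"jaw":-1}]' 
python3 -m handwheel '[{"delta_pos":[0,0,-3],"rot":[0,0,0],"jaw":-1},{"delta_pos":[0,0,-4],"rot":[0,0,0],"jaw":-1},{"delta_pos":[0,0,-3],"rot":[0,0,0],"jaw":-1},{"delta_pos":[0,0,0],"rot":[0,0,0],"jaw":-1},{"delta_pos":[0,0,0],"rot":[0,0,0],"jaw":-1}]'
python3 -c "
from h import *
o=ctrl.get_obs();c,Rm,t=pose('wrist',o)
b,ce,st=blob(mask(c['image'],*HS['red']),326,300,200);print(st)
c2,Rs,ts=pose('scene');cv2.imwrite('pics/s1.png',cv2.resize(c2['image'][120:280,150:330],None,fx=3,fy=3))
go((618,-111,150))"
```

```text
clock: 8.52
position: [459.6, -153.7, 45.5]
tcp_rot: [-2.29, -2.148, 0.001]
contact_force: [0.4, -0.1, 0.0]
opening: 89.1
grasp_force: 0.0
clock: 9.15
position: [460.0, -153.7, 145.6]
tcp_rot: [-2.291, -2.149, 0.0]
contact_force: [-0.0, -0.5, -0.5]
opening: 91.6
grasp_force: 0.0
[ 297  183   62   62 2999]
t 9.25 p [ 459.4 -153.6  144.7] yaw_y -3.7 tilt [-0.002  0.001] j7 0.23 open 91.9 F [ 0.  -0.6 -0. ]
(618, -111, 150) -> cm [ 5.27 15.56 -0.56]
```

View pics/s1.png

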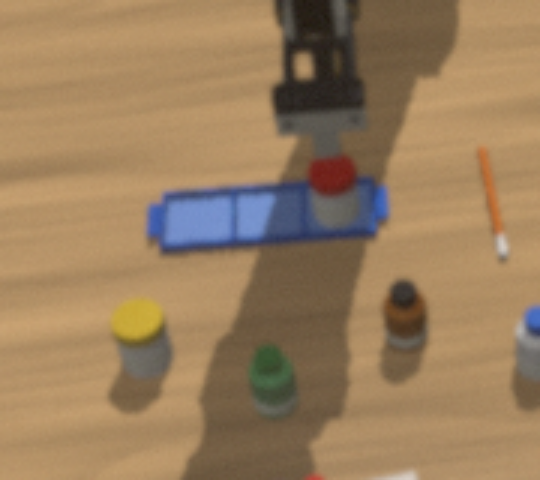

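The red jar, lid at (333,172) in the crop, stands in the right-hand compartment. Amber is next.

```bash
python3 -m handwheel '[{"delta_pos":[1.32,3.89,0],"rot":[0,0,0],"jaw":-1},{"delta_pos":[1.32,3.89,0],"rot":[0,0,0],"jaw":-1},{"delta_pos":[1.32,3.89,0],"rot":[0,0,0],"jaw":-1},{"delta_pos":[1.32,3.89,0],"rot":[0,0,0],"jaw":-1},{"delta_pos":[0,0,0],"rot":[0,0,0],"jaw":-1}]' 
python3 -c "
from h import *
o=ctrl.get_obs();c,Rm,t=pose('wrist',o)
m=cv2.inRange(c['image'],(0,0,0),(45,45,45));m[235:]=0
b,ce,st=blob(m,326,190,60);cv2.imwrite('pics/w3.png',c['image'])
print(ce,st,ray(c,Rm,t,ce,63).round(1));go((618,-111,32))"
```

```text
clock: 9.88
position: [620.9, -108.8, 143.9]
tcp_rot: [-2.287, -2.152, -0.001]
contact_force: [-1.5, 0.3, -0.3]
opening: 91.7
grasp_force: 0.0
[322.504158   215.46257796] [306 198  34  36 962] [[ 618.4 -108.4   63. ]]
t 9.93 p [ 618.7 -110.1  143.7] yaw_y -3.6 tilt [-0.003  0.001] j7 0.1 open 92.0 F [-1.6  0.7 -0.3]
(618, -111, 32) -> cm [-0.1  -0.03 11.17]
```

View pics/w3.png

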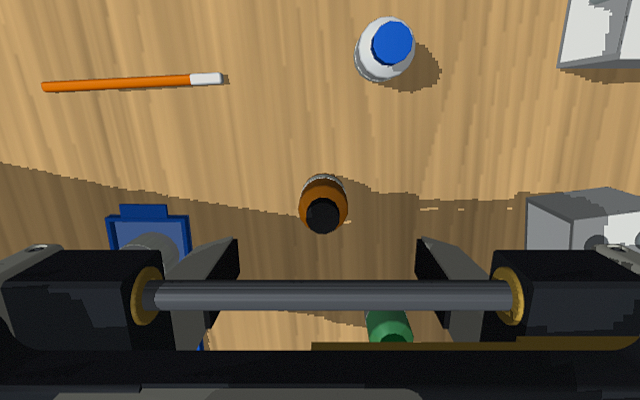

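The cap is at (322,215), so the bottle stands at (618,-109). I'll grip, lift, and move over the middle compartment (455,-219).

```bash
python3 -m handwheel '[{"delta_pos":[0.1,0,3],"rot":[0,0,0],"jaw":-1},{"delta_pos":[0,0,3],"rot":[0,0,0],"jaw":-1},{"delta_pos":[0,0,2.5],"rot":[0,0,0],"jaw":-1},{"delta_pos":[0,0,1.8],"rot":[0,0,0],"jaw":-1},{"delta_pos":[0,0,0.8],"rot":[0,0,0],"jaw":-1}]' 
python3 -m handwheel '[{"delta_pos":[0,0,0],"rot":[0,0,0],"jaw":1},{"delta_pos":[0,0,0],"rot":[0,0,0],"jaw":1},{"delta_pos":[0,0,0],"rot":[0,0,0],"jaw":1},{"delta_pos":[0,0,0],"rot":[0,0,0],"jaw":1},{"delta_pos":[0,0,0],"rot":[0,0,0],"jaw":1}]' 
python3 -m handwheel '[{"delta_pos":[0,0,0],"rot":[0,0,0],"jaw":1},{"delta_pos":[0,0,-1],"rot":[0,0,0],"jaw":1},{"delta_pos":[0,0,-3],"rot":[0,0,0],"jaw":1},{"delta_pos":[0,0,-4],"rot":[0,0,0],"jaw":1},{"delta_pos":[0,0,-3],"rot":[0,0,0],"jaw":1}]' 
python3 -c "
from h import *
go((455.5,-219,145),(455.5,-219,36))"
```

```text
clock: 10.55
position: [617.5, -110.5, 33.3]
tcp_rot: [-2.291, -2.147, 0.003]
contact_force: [-0.0, -0.8, 0.4]
opening: 91.7
grasp_force: 0.0
clock: 11.18
position: [619.2, -110.1, 35.0]
tcp_rot: [2.291, 2.149, 0.001]
contact_force: [0.3, -0.4, -0.4]
opening: 46.6
grasp_force: 0.0
clock: 11.8
position: [619.5, -110.3, 146.9]
tcp_rot: [2.291, 2.148, 0.002]
contact_force: [-0.3, 0.3, -1.4]
opening: 37.3
grasp_force: 30.0
t 11.8 p [ 619.5 -110.3  146.9] yaw_y -3.7 tilt [ 0.002 -0.   ] j7 0.1 open 37.3 F [-0.3  0.3 -1.4]
(455.5, -219, 145) -> cm [-11.9  -15.67   0.17]
(455.5, -219, 36) -> cm [ 0.   -0.02 10.9 ]
```

```bash
python3 -m handwheel '[{"delta_pos":[-2.98,-3.92,0],"rot":[0,0,0],"jaw":1},{"delta_pos":[-2.98,-3.92,0],"rot":[0,0,0],"jaw":1},{"delta_pos":[-2.98,-3.92,0],"rot":[0,0,0],"jaw":1},{"delta_pos":[-2.98,-3.92,0],"rot":[0,0,0],"jaw":1},{"delta_pos":[0,0,0],"rot":[0,0,0],"jaw":1}]' 
python3 -m handwheel '[{"delta_pos":[0,0,3],"rot":[0,0,0],"jaw":1},{"delta_pos":[0,0,3],"rot":[0,0,0],"jaw":1},{"delta_pos":[0,0,2.5],"rot":[0,0,0],"jaw":1},{"delta_pos":[0,0,1.5],"rot":[0,0,0],"jaw":1},{"delta_pos":[0,0,0.2],"rot":[0,0,0],"jaw":1}]' 
python3 -c "
from h import *
go((455.5,-219,36))"
```

```text
clock: 12.42
position: [450.9, -222.1, 145.1]
tcp_rot: [-2.298, -2.141, 0.003]
contact_force: [1.5, 0.1, -1.3]
opening: 37.3
grasp_force: 30.0
clock: 13.05
position: [454.9, -218.6, 42.1]
tcp_rot: [-2.29, -2.149, 0.001]
contact_force: [-0.0, -0.4, 0.0]
opening: 36.9
grasp_force: 30.0
t 13.05 p [ 454.9 -218.6   42.1] yaw_y -3.6 tilt [-0.001  0.001] j7 0.39 open 36.9 F [-0.  -0.4  0. ]
(455.5, -219, 36) -> cm [-0.04  0.07  0.61]
```

```bash
python3 -m handwheel '[{"delta_pos":[0,0,0.1],"rot":[0,0,0],"jaw":1},{"delta_pos":[0,0,0.1],"rot":[0,0,0],"jaw":1},{"delta_pos":[0,0,0.1],"rot":[0,0,0],"jaw":1},{"delta_pos":[0,0,0.05],"rot":[0,0,0],"jaw":1},{"delta_pos":[0,0,0],"rot":[0,0,0],"jaw":1}]' 
python3 -c "
from h import *
go()"
```

```text
clock: 13.68
position: [454.9, -219.1, 39.3]
tcp_rot: [2.291, 2.149, 0.0]
contact_force: [0.9, -0.1, -2.0]
opening: 37.4
grasp_force: 30.0
t 13.68 p [ 454.9 -219.1   39.3] yaw_y -3.7 tilt [ 0. -0.] j7 0.39 open 37.4 F [ 0.9 -0.1 -2. ]
```

```bash
python3 -m handwheel '[{"delta_pos":[0,0,0.1],"rot":[0,0,0],"jaw":1},{"delta_pos":[0,0,0.1],"rot":[0,0,0],"jaw":1},{"delta_pos":[0,0,0],"rot":[0,0,0],"jaw":1},{"delta_pos":[0,0,0],"rot":[0,0,0],"jaw":1},{"delta_pos":[0,0,0],"rot":[0,0,0],"jaw":1}]' 
python3 -c "
from h import *
go()"
```

```text
clock: 14.3
position: [455.0, -219.1, 37.7]
tcp_rot: [2.291, 2.149, 0.0]
contact_force: [-1.2, 0.4, 6.1]
opening: 37.3
grasp_force: 30.0
t 14.3 p [ 455.  -219.1   37.7] yaw_y -3.7 tilt [0. 0.] j7 0.39 open 37.3 F [-1.2  0.4  6.1]
```

Contact (6 N up). I'll release, lift and move over the slide box.

```bash
python3 -m handwheel '[{"delta_pos":[0,0,0],"rot":[0,0,0],"jaw":-1},{"delta_pos":[0,0,0],"rot":[0,0,0],"jaw":-1},{"delta_pos":[0,0,0],"rot":[0,0,0],"jaw":-1},{"delta_pos":[0,0,0],"rot":[0,0,0],"jaw":-1},{"delta_pos":[0,0,-1],"rot":[0,0,0],"jaw":-1}]' >/dev/null
python3 -m handwheel '[{"delta_pos":[0,0,-3],"rot":[0,0,0],"jaw":-1},{"delta_pos":[0,0,-5],"rot":[0,0,0],"jaw":-1},{"delta_pos":[0,0,-3],"rot":[0,0,0],"jaw":-1},{"delta_pos":[0,0,0],"rot":[0,0,0],"jaw":-1},{"delta_pos":[0,0,0],"rot":[0,0,0],"jaw":-1}]'
python3 -c "
from h import *
go((617,118,157))"
```

```text
clock: 15.55
position: [454.6, -218.9, 157.1]
tcp_rot: [-2.291, -2.149, 0.0]
contact_force: [-0.7, 0.9, -0.8]
opening: 92.0
grasp_force: 0.0
t 15.55 p [ 454.6 -218.9  157.1] yaw_y -3.7 tilt [-0.  0.] j7 0.37 open 92.0 F [-0.7  0.9 -0.8]
(617, 118, 157) -> cm [3.466e+01 1.405e+01 2.000e-02]
```

```bash
python3 -m handwheel '[{"delta_pos":[4.33,1.75,0],"rot":[0,0,0],"jaw":-1},{"delta_pos":[4.33,1.75,0],"rot":[0,0,0],"jaw":-1},{"delta_pos":[4.33,1.75,0],"rot":[0,0,0],"jaw":-1},{"delta_pos":[4.33,1.75,0],"rot":[0,0,0],"jaw":-1},{"delta_pos":[4.33,1.75,0],"rot":[0,0,0],"jaw":-1}]' >/dev/null
python3 -m handwheel '[{"delta_pos":[4.33,1.75,0],"rot":[0,0,0],"jaw":-1},{"delta_pos":[4.33,1.75,0],"rot":[0,0,0],"jaw":-1},{"delta_pos":[4.33,1.75,0],"rot":[0,0,0],"jaw":-1},{"delta_pos":[0,0,0],"rot":[0,0,0],"jaw":-1},{"delta_pos":[0,0,0],"rot":[0,0,0],"jaw":-1}]' 
python3 -c "
from h import *
o=ctrl.get_obs();c,Rm,t=pose('wrist',o);cv2.imwrite('pics/w4.png',c['image'])
b,ce,st=blob(mask(c['image'],*HS['orange']),326,190,60)
w=ray(c,Rm,t,np.argwhere(b)[:,::-1],62)[:,:2].astype(np.float32)
print(ce,st,cv2.minAreaRect(w));go((617,120,35))"
```

```text
clock: 16.8
position: [615.6, 116.8, 155.5]
tcp_rot: [-2.29, -2.149, 0.005]
contact_force: [0.4, -1.3, -0.0]
opening: 91.8
grasp_force: 0.0
[327.1395517  202.11243673] [ 297  167   61   72 2766] ((616.31396484375, 121.98565673828125), (48.43075180053711, 32.0299072265625), 67.23835754394531)
t 16.85 p [615.7 115.9 155.8] yaw_y -3.7 tilt [-0.003 -0.002] j7 -0.3 open 91.3 F [ 0.  -0.5 -0.1]
(617, 120, 35) -> cm [ 0.44  0.13 12.08]
```

View pics/w4.png

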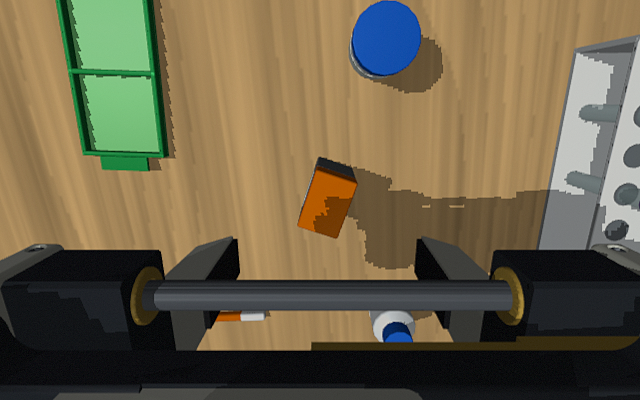

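The slide box cap is at (327,202), its long side at 67° and its centre at (616,121). I'll turn +19° and grip across the 32 mm side.

```bash
python3 -m handwheel '[{"delta_pos":[0.45,0.1,0],"rot":[0,0,0],"jaw":-1},{"delta_pos":[0,0,0],"rot":[0,0,9.5],"jaw":-1},{"delta_pos":[0,0,0],"rot":[0,0,9.5],"jaw":-1},{"delta_pos":[0,0,3],"rot":[0,0,0],"jaw":-1},{"delta_pos":[0,0,3],"rot":[0,0,0],"jaw":-1}]' 
python3 -m handwheel '[{"delta_pos":[0,0,3],"rot":[0,0,0],"jaw":-1},{"delta_pos":[0,0,2.2],"rot":[0,0,0],"jaw":-1},{"delta_pos":[0,0,1],"rot":[0,0,0],"jaw":-1},{"delta_pos":[0,0,0],"rot":[0,0,0],"jaw":0.2},{"delta_pos":[0,0,0],"rot":[0,0,0],"jaw":0.2}]' 
python3 -m handwheel '[{"delta_pos":[0,0,0],"rot":[0,0,0],"jaw":1},{"delta_pos":[0,0,0],"rot":[0,0,0],"jaw":1},{"delta_pos":[0,0,0],"rot":[0,0,0],"jaw":1},{"delta_pos":[0,0,0],"rot":[0,0,0],"jaw":1},{"delta_pos":[0,0,0],"rot":[0,0,0],"jaw":1}]' 
python3 -c "
from h import *
go()"
```

```text
clock: 17.48
position: [618.5, 121.4, 97.3]
tcp_rot: [2.615, 1.739, 0.002]
contact_force: [1.1, -0.8, -0.1]
opening: 91.3
grasp_force: 0.0
clock: 18.1
position: [619.0, 122.3, 36.3]
tcp_rot: [2.614, 1.741, 0.003]
contact_force: [-0.6, -0.1, -0.5]
opening: 76.4
grasp_force: 0.0
clock: 18.73
position: [618.0, 122.2, 35.2]
tcp_rot: [-2.614, -1.742, 0.0]
contact_force: [-0.8, -0.7, 0.6]
opening: 32.0
grasp_force: 30.0
t 18.73 p [618.  122.2  35.2] yaw_y -22.7 tilt [-0.  0.] j7 -0.6 open 32.0 F [-0.8 -0.7  0.6]
```

```bash
python3 -m handwheel '[{"delta_pos":[0,0,-1],"rot":[0,0,0],"jaw":1},{"delta_pos":[0,0,-4],"rot":[0,0,0],"jaw":1},{"delta_pos":[0,0,-4],"rot":[0,0,0],"jaw":1},{"delta_pos":[0,0,-2],"rot":[0,0,-9.5],"jaw":1},{"delta_pos":[0,0,0],"rot":[0,0,-9.5],"jaw":1}]' 
python3 -c "
from h import *
go((450.8,-285,145),(450.8,-285,45))"
```

```text
clock: 19.35
position: [619.9, 122.5, 148.5]
tcp_rot: [2.283, 2.154, 0.007]
contact_force: [1.0, -1.4, -0.6]
opening: 31.8
grasp_force: 30.0
t 19.35 p [619.9 122.5 148.5] yaw_y -3.4 tilt [0.005 0.001] j7 -0.31 open 31.8 F [ 1.  -1.4 -0.6]
(450.8, -285, 145) -> cm [-41.67 -14.49   0.23]
(450.8, -285, 45) -> cm [-0.01 -0.05 10.  ]
```

```bash
python3 -m handwheel '[{"delta_pos":[-4.63,-1.56,0],"rot":[0,0,0],"jaw":1},{"delta_pos":[-4.63,-1.56,0],"rot":[0,0,0],"jaw":1},{"delta_pos":[-4.63,-1.56,0],"rot":[0,0,0],"jaw":1},{"delta_pos":[-4.63,-1.56,0],"rot":[0,0,0],"jaw":1},{"delta_pos":[-4.63,-1.56,0],"rot":[0,0,0],"jaw":1}]' >/dev/null
python3 -m handwheel '[{"delta_pos":[-4.63,-1.56,0],"rot":[0,0,0],"jaw":1},{"delta_pos":[-4.63,-1.56,0],"rot":[0,0,0],"jaw":1},{"delta_pos":[-4.63,-1.56,0],"rot":[0,0,0],"jaw":1},{"delta_pos":[-4.63,-1.56,0],"rot":[0,0,0],"jaw":1},{"delta_pos":[0,0,0],"rot":[0,0,0],"jaw":1}]' 
python3 -m handwheel '[{"delta_pos":[0,0,0],"rot":[0,0,0],"jaw":1},{"delta_pos":[0,0,2],"rot":[0,0,0],"jaw":1},{"delta_pos":[0,0,2],"rot":[0,0,0],"jaw":1},{"delta_pos":[0,0,0],"rot":[0,0,0],"jaw":1},{"delta_pos":[0,0,0],"rot":[0,0,0],"jaw":1}]' >/dev/null
python3 -c "
from h import *
go((450.8,-285,41))"
```

```text
clock: 20.6
position: [448.8, -289.9, 146.0]
tcp_rot: [2.299, 2.139, -0.003]
contact_force: [0.4, 0.8, -0.9]
opening: 32.2
grasp_force: 30.0
t 21.23 p [ 452.2 -284.   105.8] yaw_y -3.6 tilt [0.001 0.   ] j7 0.49 open 31.8 F [ 0.5 -0.4 -0.5]
(450.8, -285, 41) -> cm [-0.11 -0.14  6.48]
```

```bash
python3 -m handwheel '[{"delta_pos":[-0.1,-0.1,2.5],"rot":[0,0,0],"jaw":1},{"delta_pos":[0,0,2.3],"rot":[0,0,0],"jaw":1},{"delta_pos":[0,0,1.2],"rot":[0,0,0],"jaw":1},{"delta_pos":[0,0,0.4],"rot":[0,0,0],"jaw":1},{"delta_pos":[0,0,0.1],"rot":[0,0,0],"jaw":1}]' 
python3 -m handwheel '[{"delta_pos":[0,0,0.1],"rot":[0,0,0],"jaw":1},{"delta_pos":[0,0,0.1],"rot":[0,0,0],"jaw":1},{"delta_pos":[0,0,0.1],"rot":[0,0,0],"jaw":1},{"delta_pos":[0,0,0],"rot":[0,0,0],"jaw":1},{"delta_pos":[0,0,0],"rot":[0,0,0],"jaw":1}]'
```

```text
clock: 21.85
position: [450.8, -285.9, 40.7]
tcp_rot: [2.291, 2.149, 0.0]
contact_force: [0.9, 0.0, -0.7]
opening: 31.8
grasp_force: 30.0
clock: 22.48
position: [450.6, -285.9, 38.2]
tcp_rot: [2.291, 2.149, 0.0]
contact_force: [-1.5, 0.2, 6.4]
opening: 31.9
grasp_force: 30.0
```

Contact. I'll release, lift, then go to the yellow jar (603,-336).

```bash
python3 -m handwheel '[{"delta_pos":[0,0,0],"rot":[0,0,0],"jaw":-1},{"delta_pos":[0,0,0],"rot":[0,0,0],"jaw":-1},{"delta_pos":[0,0,0],"rot":[0,0,0],"jaw":-1},{"delta_pos":[0,0,0],"rot":[0,0,0],"jaw":-1},{"delta_pos":[0,0,-1],"rot":[0,0,0],"jaw":-1}]' >/dev/null
python3 -m handwheel '[{"delta_pos":[0,0,-3],"rot":[0,0,0],"jaw":-1},{"delta_pos":[0,0,-5],"rot":[0,0,0],"jaw":-1},{"delta_pos":[0,0,-3],"rot":[0,0,0],"jaw":-1},{"delta_pos":[0,0,0],"rot":[0,0,0],"jaw":-1},{"delta_pos":[0,0,0],"rot":[0,0,0],"jaw":-1}]'
python3 -c "
from h import *
go((603,-336,157))
c,_,_=pose('side');cv2.imwrite('pics/d1.png',cv2.resize(c['image'][210:350,260:440],None,fx=3,fy=3))"
```

```text
clock: 23.72
position: [449.9, -285.5, 157.1]
tcp_rot: [-2.291, -2.149, -0.0]
contact_force: [0.4, 0.5, -1.0]
opening: 91.7
grasp_force: 0.0
t 23.73 p [ 449.9 -285.5  157.1] yaw_y -3.7 tilt [-0.  0.] j7 0.49 open 91.7 F [ 0.4  0.5 -1. ]
(603, -336, 157) -> cm [-4.06e+00  1.56e+01  1.00e-02]
```

View pics/d1.png

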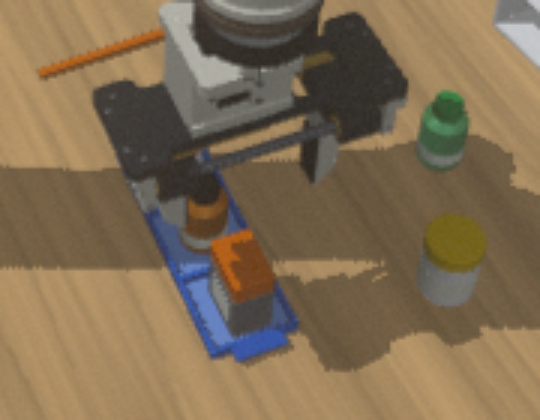

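The slide box (240,285) and the amber bottle (205,215) stand in their own compartments. Yellow jar next.

```bash
python3 -m handwheel '[{"delta_pos":[-1.0,3.9,0],"rot":[0,0,0],"jaw":-1},{"delta_pos":[-1.0,3.9,0],"rot":[0,0,0],"jaw":-1},{"delta_pos":[-1,3.9,0],"rot":[0,0,0],"jaw":-1},{"delta_pos":[-1.0,3.9,0],"rot":[0,0,0],"jaw":-1},{"delta_pos":[0,0,0],"rot":[0,0,0],"jaw":-1}]' >/dev/null
python3 -m handwheel '[{"delta_pos":[0,0,2],"rot":[0,0,0],"jaw":-1},{"delta_pos":[0,0,0],"rot":[0,0,0],"jaw":-1},{"delta_pos":[0,0,0],"rot":[0,0,0],"jaw":-1},{"delta_pos":[0,0,0],"rot":[0,0,0],"jaw":-1},{"delta_pos":[0,0,0],"rot":[0,0,0],"jaw":-1}]' >/dev/null
python3 -c "
from h import *
o=ctrl.get_obs();c,Rm,t=pose('wrist',o)
b,ce,st=blob(mask(c['image'],*HS['yellow']),326,200,60)
q=ray(c,Rm,t,ce,57)[0];print(ce,st,q.round(1));go((q[0],q[1],33))"
```

```text
[325.59861155 213.40706848] [ 294  182   64   63 3169] [ 603.5 -334.1   57. ]
t 25.07 p [ 603.6 -335.7  137.9] yaw_y -3.7 tilt [ 0.001 -0.   ] j7 0.45 open 91.7 F [-0.3  0.  -0.3]
(np.float64(603.491458698263), np.float64(-334.1337539349836), 33) -> cm [ 0.16 -0.03 10.49]
```

```bash
python3 -m handwheel '[{"delta_pos":[0.1,0,3.5],"rot":[0,0,0],"jaw":-1},{"delta_pos":[0,0,3.5],"rot":[0,0,0],"jaw":-1},{"delta_pos":[0,0,2.3],"rot":[0,0,0],"jaw":-1},{"delta_pos":[0,0,1.1],"rot":[0,0,0],"jaw":-1},{"delta_pos":[0,0,0],"rot":[0,0,0],"jaw":-0.3}]' 
python3 -m handwheel '[{"delta_pos":[0,0,0],"rot":[0,0,0],"jaw":1},{"delta_pos":[0,0,0],"rot":[0,0,0],"jaw":1},{"delta_pos":[0,0,0],"rot":[0,0,0],"jaw":1},{"delta_pos":[0,0,0],"rot":[0,0,0],"jaw":1},{"delta_pos":[0,0,0],"rot":[0,0,0],"jaw":1}]' 
python3 -m handwheel '[{"delta_pos":[0,0,0],"rot":[0,0,0],"jaw":1},{"delta_pos":[0,0,-1],"rot":[0,0,0],"jaw":1},{"delta_pos":[0,0,-4],"rot":[0,0,0],"jaw":1},{"delta_pos":[0,0,-4],"rot":[0,0,0],"jaw":1},{"delta_pos":[0,0,-3],"rot":[0,0,0],"jaw":1}]' 
python3 -c "
from h import *
go((446.8,196,150))"
```

```text
clock: 25.7
position: [603.3, -334.5, 32.8]
tcp_rot: [-2.291, -2.149, 0.0]
contact_force: [-0.3, -0.5, 1.4]
opening: 85.9
grasp_force: 0.0
clock: 26.32
position: [603.6, -334.7, 33.5]
tcp_rot: [2.291, 2.149, 0.0]
contact_force: [-0.4, -0.2, 2.4]
opening: 44.0
grasp_force: 30.0
clock: 26.95
position: [603.9, -334.9, 155.6]
tcp_rot: [2.29, 2.148, 0.001]
contact_force: [0.1, -0.9, -0.4]
opening: 44.3
grasp_force: 30.0
t 26.95 p [ 603.9 -334.9  155.6] yaw_y -3.7 tilt [ 0.002 -0.001] j7 0.44 open 44.3 F [ 0.1 -0.9 -0.4]
(446.8, 196, 150) -> cm [ 51.98 -19.08   0.49]
```

```bash
python3 -m handwheel '[{"delta_pos":[4.33,-1.59,0],"rot":[0,0,0],"jaw":1},{"delta_pos":[4.33,-1.59,0],"rot":[0,0,0],"jaw":1},{"delta_pos":[4.33,-1.59,0],"rot":[0,0,0],"jaw":1},{"delta_pos":[4.33,-1.59,0],"rot":[0,0,0],"jaw":1},{"delta_pos":[4.33,-1.59,0],"rot":[0,0,0],"jaw":1}]' >/dev/null
python3 -m handwheel '[{"delta_pos":[4.33,-1.59,0],"rot":[0,0,0],"jaw":1},{"delta_pos":[4.33,-1.59,0],"rot":[0,0,0],"jaw":1},{"delta_pos":[4.33,-1.59,0],"rot":[0,0,0],"jaw":1},{"delta_pos":[4.33,-1.59,0],"rot":[0,0,0],"jaw":1},{"delta_pos":[4.33,-1.59,0],"rot":[0,0,0],"jaw":1}]' >/dev/null
python3 -m handwheel '[{"delta_pos":[4.33,-1.59,0],"rot":[0,0,0],"jaw":1},{"delta_pos":[4.33,-1.59,0],"rot":[0,0,0],"jaw":1},{"delta_pos":[0,0,0],"rot":[0,0,0],"jaw":1},{"delta_pos":[0,0,0],"rot":[0,0,0],"jaw":1},{"delta_pos":[0,0,0],"rot":[0,0,0],"jaw":1}]' >/dev/null
python3 -c "
from h import *
o=ctrl.get_obs();c,Rm,t=pose('wrist',o);cv2.imwrite('pics/w5.png',c['image'])
m=mask(c['image'],*HS['green']);
for y in range(20,230,15):
    xs=np.where(m[y])[0]
    if len(xs)>20: print(y,xs[0],xs[-1],ray(c,Rm,t,[[xs[0],y],[xs[-1]+1,y]],10)[:,:2].mean(0).round(1))
go((446.8,196,42))"
```

```text
65 305 354 [456.9 298. ]
80 286 372 [455.8 287. ]
95 286 371 [454.6 275.6]
110 286 370 [453.5 264. ]
125 286 369 [452.3 252. ]
140 286 368 [451.  239.8]
155 286 367 [449.8 227.2]
170 286 366 [448.5 214.4]
185 286 365 [447.2 201.2]
200 286 364 [445.8 187.6]
215 286 363 [444.4 173.7]
t 28.88 p [446.8 194.7 153.3] yaw_y -3.8 tilt [ 0. -0.] j7 -0.57 open 44.5 F [-0.5 -0.4 -0.4]
(446.8, 196, 42) -> cm [ 1.400e-01 -1.000e-02  1.113e+01]
```

View pics/w5.png

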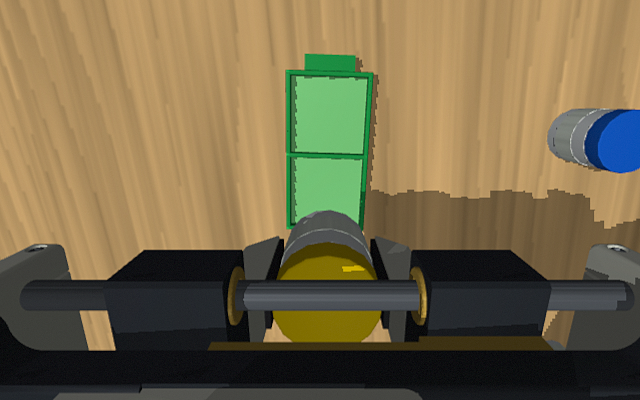

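The green tray's divider is at row 155 (world 450,227), so the near compartment is centred at (446.6,194.5). The arm is already over it, so I'll lower.

```bash
python3 -m handwheel '[{"delta_pos":[0,0,3.5],"rot":[0,0,0],"jaw":1},{"delta_pos":[0,0,3.5],"rot":[0,0,0],"jaw":1},{"delta_pos":[0,0,2.5],"rot":[0,0,0],"jaw":1},{"delta_pos":[0,0,1.5],"rot":[0,0,0],"jaw":1},{"delta_pos":[0,0,0.3],"rot":[0,0,0],"jaw":1}]' 
python3 -m handwheel '[{"delta_pos":[0,0,0.1],"rot":[0,0,0],"jaw":1},{"delta_pos":[0,0,0.1],"rot":[0,0,0],"jaw":1},{"delta_pos":[0,0,0.1],"rot":[0,0,0],"jaw":1},{"delta_pos":[0,0,0],"rot":[0,0,0],"jaw":1},{"delta_pos":[0,0,0],"rot":[0,0,0],"jaw":1}]'
```

```text
clock: 29.5
position: [446.1, 195.4, 39.6]
tcp_rot: [-2.292, -2.148, 0.002]
contact_force: [-0.2, 0.5, -0.6]
opening: 44.0
grasp_force: 30.0
clock: 30.12
position: [446.4, 196.2, 37.4]
tcp_rot: [2.291, 2.149, 0.001]
contact_force: [0.3, -0.8, -1.4]
opening: 44.1
grasp_force: 30.0
```

```bash
python3 -m handwheel '[{"delta_pos":[-0.1,0,0],"rot":[0,0,0],"jaw":1},{"delta_pos":[0,0,0.1],"rot":[0,0,0],"jaw":1},{"delta_pos":[0,0,0.05],"rot":[0,0,0],"jaw":1},{"delta_pos":[0,0,0],"rot":[0,0,0],"jaw":1},{"delta_pos":[0,0,0],"rot":[0,0,0],"jaw":1}]'
```

```text
clock: 30.75
position: [446.2, 195.1, 36.3]
tcp_rot: [2.291, 2.149, 0.0]
contact_force: [-2.0, -0.5, 8.2]
opening: 44.1
grasp_force: 30.0
```

Contact. I'll release, lift and travel to the green bottle (667,-230).

```bash
python3 -m handwheel '[{"delta_pos":[0,0,0],"rot":[0,0,0],"jaw":-1},{"delta_pos":[0,0,0],"rot":[0,0,0],"jaw":-1},{"delta_pos":[0,0,0],"rot":[0,0,0],"jaw":-1},{"delta_pos":[0,0,0],"rot":[0,0,0],"jaw":-1},{"delta_pos":[0,0,-1],"rot":[0,0,0],"jaw":-1}]' >/dev/null
python3 -m handwheel '[{"delta_pos":[0,0,-3],"rot":[0,0,0],"jaw":-1},{"delta_pos":[0,0,-5],"rot":[0,0,0],"jaw":-1},{"delta_pos":[0,0,-3],"rot":[0,0,0],"jaw":-1},{"delta_pos":[0,0,0],"rot":[0,0,0],"jaw":-1},{"delta_pos":[0,0,0],"rot":[0,0,0],"jaw":-1}]'
python3 -c "
from h import *
go((667,-230,155))"
```

```text
clock: 32.0
position: [445.8, 194.9, 155.5]
tcp_rot: [-2.291, -2.149, 0.001]
contact_force: [-0.1, 0.4, -0.1]
opening: 91.7
grasp_force: 0.0
t 32.0 p [445.8 194.9 155.5] yaw_y -3.7 tilt [-0. -0.] j7 -0.57 open 91.7 F [-0.1  0.4 -0.1]
(667, -230, 155) -> cm [-40.99  24.79   0.05]
```

```bash
python3 -m handwheel '[{"delta_pos":[-4.1,2.48,0],"rot":[0,0,0],"jaw":-1},{"delta_pos":[-4.1,2.48,0],"rot":[0,0,0],"jaw":-1},{"delta_pos":[-4.1,2.48,0],"rot":[0,0,0],"jaw":-1},{"delta_pos":[-4.1,2.48,0],"rot":[0,0,0],"jaw":-1},{"delta_pos":[-4.1,2.48,0],"rot":[0,0,0],"jaw":-1}]' >/dev/null
python3 -m handwheel '[{"delta_pos":[-4.1,2.48,0],"rot":[0,0,0],"jaw":-1},{"delta_pos":[-4.1,2.48,0],"rot":[0,0,0],"jaw":-1},{"delta_pos":[-4.1,2.48,0],"rot":[0,0,0],"jaw":-1},{"delta_pos":[-4.1,2.48,0],"rot":[0,0,0],"jaw":-1},{"delta_pos":[-4.1,2.48,0],"rot":[0,0,0],"jaw":-1}]' >/dev/null
python3 -m handwheel '[{"delta_pos":[0,0,0],"rot":[0,0,0],"jaw":-1},{"delta_pos":[0,0,0],"rot":[0,0,0],"jaw":-1},{"delta_pos":[0,0,0],"rot":[0,0,0],"jaw":-1},{"delta_pos":[0,0,0],"rot":[0,0,0],"jaw":-1},{"delta_pos":[0,0,0],"rot":[0,0,0],"jaw":-1}]' >/dev/null
python3 -c "
from h import *
o=ctrl.get_obs();c,Rm,t=pose('wrist',o);cv2.imwrite('pics/w6.png',c['image'])
b,ce,st=blob(mask(c['image'],*HS['green']),326,200,60)
print(ce,st,ray(c,Rm,t,ce,55).round(1))
print('600,y',ray(c,Rm,t,[[480,200],[520,200],[560,200],[326,200]],70).round())
go((667,-230,33))"
```

```text
[327.19195046 199.23477812] [ 304  173   48   53 1938] [[ 668.9 -223.    55. ]]
600,y [[ 776. -226.   70.]
 [ 805. -228.   70.]
 [ 833. -230.   70.]
 [ 668. -219.   70.]]
t 33.92 p [ 667.6 -229.3  156. ] yaw_y -3.6 tilt [0. 0.] j7 0.26 open 91.6 F [-0.5  0.5 -0. ]
(667, -230, 33) -> cm [-0.08 -0.06 12.3 ]
```

View pics/w6.png

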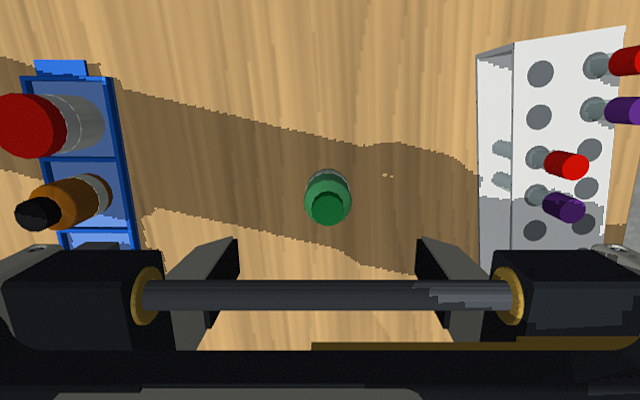

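The cap is at (327,210), so the bottle is at about (668,-228). The rack edge is at x > 775, clear of the gripper. I'll descend and grip.

```bash
python3 -m handwheel '[{"delta_pos":[0.1,0.1,3.5],"rot":[0,0,0],"jaw":-1},{"delta_pos":[0,0,3.5],"rot":[0,0,0],"jaw":-1},{"delta_pos":[0,0,3],"rot":[0,0,0],"jaw":-1},{"delta_pos":[0,0,2],"rot":[0,0,0],"jaw":-1},{"delta_pos":[0,0,0.2],"rot":[0,0,0],"jaw":-0.3}]' 
python3 -m handwheel '[{"delta_pos":[0,0,0],"rot":[0,0,0],"jaw":1},{"delta_pos":[0,0,0],"rot":[0,0,0],"jaw":1},{"delta_pos":[0,0,0],"rot":[0,0,0],"jaw":1},{"delta_pos":[0,0,0],"rot":[0,0,0],"jaw":1},{"delta_pos":[0,0,0],"rot":[0,0,0],"jaw":1}]' 
python3 -m handwheel '[{"delta_pos":[0,0,0],"rot":[0,0,0],"jaw":1},{"delta_pos":[0,0,0],"rot":[0,0,0],"jaw":1},{"delta_pos":[0,0,-4],"rot":[0,0,0],"jaw":1},{"delta_pos":[0,0,-4],"rot":[0,0,0],"jaw":1},{"delta_pos":[0,0,-4],"rot":[0,0,0],"jaw":1}]' 
python3 -c "
from h import *
go((453,260.5,155))"
```

```text
clock: 34.55
position: [667.4, -228.5, 32.1]
tcp_rot: [-2.289, -2.148, 0.002]
contact_force: [-0.1, -0.7, 0.3]
opening: 85.4
grasp_force: 0.0
clock: 35.17
position: [668.6, -229.0, 34.0]
tcp_rot: [2.291, 2.149, 0.0]
contact_force: [-0.6, 0.0, 0.8]
opening: 37.4
grasp_force: 30.0
clock: 35.8
position: [668.1, -228.8, 154.1]
tcp_rot: [-2.291, -2.149, 0.001]
contact_force: [0.4, 0.4, -2.4]
opening: 37.5
grasp_force: 30.0
t 35.8 p [ 668.1 -228.8  154.1] yaw_y -3.7 tilt [-0.001  0.   ] j7 0.26 open 37.5 F [ 0.4  0.4 -2.4]
(453, 260.5, 155) -> cm [ 4.745e+01 -2.459e+01 -4.000e-02]
```

```bash
python3 -m handwheel '[{"delta_pos":[4.31,-2.235,0],"rot":[0,0,0],"jaw":1},{"delta_pos":[4.31,-2.235,0],"rot":[0,0,0],"jaw":1},{"delta_pos":[4.31,-2.235,0],"rot":[0,0,0],"jaw":1},{"delta_pos":[4.31,-2.235,0],"rot":[0,0,0],"jaw":1},{"delta_pos":[4.31,-2.235,0],"rot":[0,0,0],"jaw":1}]' >/dev/null
python3 -m handwheel '[{"delta_pos":[4.31,-2.235,0],"rot":[0,0,0],"jaw":1},{"delta_pos":[4.31,-2.235,0],"rot":[0,0,0],"jaw":1},{"delta_pos":[4.31,-2.235,0],"rot":[0,0,0],"jaw":1},{"delta_pos":[4.31,-2.235,0],"rot":[0,0,0],"jaw":1},{"delta_pos":[4.31,-2.235,0],"rot":[0,0,0],"jaw":1}]' >/dev/null
python3 -m handwheel '[{"delta_pos":[4.31,-2.235,0],"rot":[0,0,0],"jaw":1},{"delta_pos":[0,0,0],"rot":[0,0,0],"jaw":1},{"delta_pos":[0,0,0],"rot":[0,0,0],"jaw":1},{"delta_pos":[0,0,0],"rot":[0,0,0],"jaw":1},{"delta_pos":[0,0,0],"rot":[0,0,0],"jaw":1}]' >/dev/null
python3 -c "
from h import *
go((453,260.5,40))"
```

```text
t 37.67 p [454.1 258.6 153.6] yaw_y -3.8 tilt [ 0. -0.] j7 -0.67 open 37.2 F [-0.5 -0.  -1. ]
(453, 260.5, 40) -> cm [ 0.18 -0.12 11.36]
```

Contact is expected at a TCP z of about 37.

```bash
python3 -m handwheel '[{"delta_pos":[0.2,-0.1,3.5],"rot":[0,0,0],"jaw":1},{"delta_pos":[0,0,3.5],"rot":[0,0,0],"jaw":1},{"delta_pos":[0,0,2.5],"rot":[0,0,0],"jaw":1},{"delta_pos":[0,0,1.5],"rot":[0,0,0],"jaw":1},{"delta_pos":[0,0,0.3],"rot":[0,0,0],"jaw":1}]' 
python3 -m handwheel '[{"delta_pos":[0,0,0.1],"rot":[0,0,0],"jaw":1},{"delta_pos":[0,0,0.1],"rot":[0,0,0],"jaw":1},{"delta_pos":[0,0,0.1],"rot":[0,0,0],"jaw":1},{"delta_pos":[0,0,0],"rot":[0,0,0],"jaw":1},{"delta_pos":[0,0,0],"rot":[0,0,0],"jaw":1}]'
```

```text
clock: 38.3
position: [452.4, 261.4, 40.0]
tcp_rot: [-2.292, -2.148, 0.002]
contact_force: [0.1, 0.4, -2.0]
opening: 37.3
grasp_force: 30.0
clock: 38.92
position: [452.7, 262.0, 37.9]
tcp_rot: [2.291, 2.149, 0.0]
contact_force: [0.3, 0.5, -1.4]
opening: 37.4
grasp_force: 30.0
```

```bash
python3 -m handwheel '[{"delta_pos":[0,0,0.1],"rot":[0,0,0],"jaw":1},{"delta_pos":[0,0,0.05],"rot":[0,0,0],"jaw":1},{"delta_pos":[0,0,0],"rot":[0,0,0],"jaw":1},{"delta_pos":[0,0,0],"rot":[0,0,0],"jaw":1},{"delta_pos":[0,0,0],"rot":[0,0,0],"jaw":1}]'
python3 -m handwheel '[{"delta_pos":[0,0,0],"rot":[0,0,0],"jaw":-1},{"delta_pos":[0,0,0],"rot":[0,0,0],"jaw":-1},{"delta_pos":[0,0,0],"rot":[0,0,0],"jaw":-1},{"delta_pos":[0,0,0],"rot":[0,0,0],"jaw":-1},{"delta_pos":[0,0,-1],"rot":[0,0,0],"jaw":-1}]' >/dev/null
python3 -m handwheel '[{"delta_pos":[0,0,-3],"rot":[0,0,0],"jaw":-1},{"delta_pos":[0,0,-5],"rot":[0,0,0],"jaw":-1},{"delta_pos":[0,0,-5],"rot":[0,0,0],"jaw":-1},{"delta_pos":[0,0,-5],"rot":[0,0,0],"jaw":-1},{"delta_pos":[0,0,0],"rot":[0,0,0],"jaw":-1}]'
python3 -c "
from h import *
a=pose('scene')[0]['image'][130:290,150:470];b=pose('side')[0]['image'][110:345,200:450]
cv2.imwrite('pics/f.png',np.vstack([cv2.resize(a,(640,320)),cv2.resize(b,(298,280)) if 0 else np.hstack([cv2.resize(b,(298,280)),np.zeros((280,342,3),np.uint8)])]))
go()"
```

```text
clock: 39.55
position: [452.7, 262.1, 36.9]
tcp_rot: [2.291, 2.149, 0.0]
contact_force: [-1.0, -1.2, 6.5]
opening: 37.8
grasp_force: 30.0
clock: 40.8
position: [455.3, 263.7, 231.5]
tcp_rot: [2.29, 2.148, 0.015]
contact_force: [1.5, 0.3, -0.5]
opening: 92.0
grasp_force: 0.0
t 40.9 p [452.8 262.  227.1] yaw_y -3.7 tilt [0.002 0.001] j7 -0.67 open 92.0 F [-0.7 -0.2 -0.5]
```

View pics/f.png

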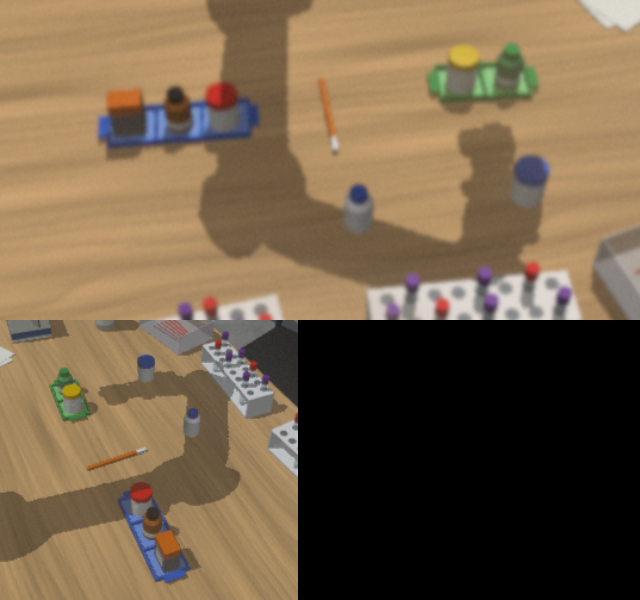

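All five things stand upright in their own compartments: blue tray at (127,112), (178,108) and (222,105), green tray at (463,68) and (510,68). The white bottle (358,208) and blue jar (530,180) have not moved, and the arm is clear.

```bash
python3 -c "
from plant import ctrl
print(ctrl.close_job())"
```

```text
the job is handed in; nothing more can be done
None
```

I made up both kits and handed the job in at about 41 s on the robot clock; the final pictures showed all five things upright in their own compartments and the two spares standing where they were, but the hand-in returned no verdict.

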